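# Feed a case home and hold the guarded lever down

## Robot

A 7-joint arm with a two-finger parallel gripper is mounted at the origin on a cart in front of the work surface, level with it; the furniture and walls round the work are solid. World frame = base frame: x ahead of the robot, y to its left, z up, the work surface at z = 0. Lengths are in m, angles in rad, forces in N, time in s.
With the tool pointing down it reaches from about 0.425 to 0.975 m from the base axis. Payload 16.7 kg.
Tool frame: the origin (TCP) lies midway between the tips of the shut fingers; the grasp point (between the pads) lies 19 mm behind it; z points along the fingers, y is the direction in which the jaws open and shut (so a half turn about z gives the same grasp; the last joint's range is limited). The gripper opens to 85 mm and grips with 20 to 120 N. Pads are 22 mm wide; open, the fingers measure 114 mm over their backs; the gripper's body (76 mm by 85 mm) begins 54 mm behind the grasp point. The pads swing forward as they close: fully open they stand 13 mm farther back than shut.
Start: joints at [-1.313, 0.426, 0.074, 1.606, -0.034, 1.111, -0.067], TCP at [0.267, 0.62, 0.231] pointing down, gripper open.
Joint ranges: [-2.85, 2.85], [-0.5, 2.14], [-1.23, 1.37], [0.21, 2.46], [-1.02, 4.16], [0.16, 2.05], [-2.73, 2.73]. Speed limits (rad/s): [1.89, 1.89, 2.39, 2.39, 3.01, 3.01, 3.01].

## Interface

Orientations are given as a rotation vector (axis times angle).
In Python, from station import manip, snapshot, get_calibration, job, spotter gives the robot as it stands.
- The arm moves only by the tool apply_moves, never from a script. Its argument "plan" is a list of rows, each an object of numbers: "tx", "ty", "tz": the shift along the world's x, y, z in cm; "wx", "wy", "wz": the turn, a rotation vector about the world's x, y, z in rad. In form: [{"tx": .., "ty": .., "tz": .., "wx": .., "wy": .., "wz": ..}, ...]. A call has 1 to 8 rows; each row is the pose to reach, as a shift and turn from the pose commanded when the call began; what a row does not reach only later rows make up. A row lasts 1/10 s, in which the tool goes at most 50 mm and 8.59 degrees, less where a joint would pass 70% of its speed; a pose out of reach is approached as far as the arm can. A call with a gripper value outside its range is refused whole. "hand" is the opening, from -1 (shut) to 1 (fully open), set as the call begins (left out, the last holds). The fingers move at their own pace and stop on an object; "force" is the grip in N (left out, the last holds). Time passes only in rows, so rows that repeat a pose let the fingers close. It gives the time, the measured TCP pose, the force and the opening at its end, in the units of the state.
- manip.get_obs(): the state, without advancing time (a new reading comes with each control period).
- snapshot(name): name is "scene" or "top"; returns the picture (400x640x3 uint8, red, green, blue); there is no depth.
- get_calibration(name): a dict with "fx", "fy", "cx", "cy" (pixels), "eye" and "attitude" of the camera in the world. Camera axes: x right, y down, z forward; pixel columns grow to the right and rows downward; lengths in m; the calibration is good to about 2 mm. A picture is of the moment at which its call begins. get_calibration takes no time and is no camera call.
- job.finish_job(): hands the job in, once; it reports no verdict.
Trained networks look in the newest picture that a camera, given by its name, has taken for a name from the list of things; names that differ only in an ending like _2 or _b are one class to them, and where a whole thing is asked for, a point or a joint stands for the part that bears it (a point fixed in the world has none). Each returns a list of dicts, best first, with "score" (0 to 1); they miss things now and then, are a little off and sometimes report something else, mostly with a low value. They report only what shows in the picture. A call takes as long as a camera call. They do not tell look-alikes from the thing itself.
- spotter.search_frame(camera, query): "extent" ([left, top, width, height] in pixels, round what is visible of it).
- spotter.spot_point(camera, query): "xy" ([column, row] in pixels: a listed point, or the origin of a listed thing).
The state is a dict: "t": time; "joint_pos": joint angles; "dq": joint speeds; "tau": joint torques, N m; "tcp_pos": TCP position; "ee_rot": TCP orientation; "contact_force": force on the tool from outside, world axes, zero at the start; "ft_torque": the same for the moment, N m; "width": finger opening in m.
Only numpy, scipy, OpenCV 4.12 (cv2) and the standard library are available. Lean on these libraries where they do the work, as an engineer would, in place of code of your own. Each camera call takes 0.05 s, during which the arm holds its last target. There are 200 camera calls.

## Task

Push the white case along the bed of the marking jig until it sits fully home against the end stop. Then reach down through the window in the guard and press the spring lever fully down without touching the guard, and finish with a finger still holding the lever down. Only push and press with the fingers, nothing is to be lifted, and leave the small things lying round the jig where they are.

Things in the scene. Friction and masses are not known exactly. Their poses are not given: they have to be found in the camera images.
- press: Fixed marking jig: bed 120 (x) by 330 (y) by 12 mm thick (y -185 to +145), guide rails along y 97 mm apart, tops 34 mm above the bench. Origin on the bench, centred under the end stop's face. Feed direction +y (about the robot's left). Stop: bar 45 mm high, face at y = 0. A marking head 40 mm wide overhangs the bed to y = -50, at 63 to 92 mm height; its ram drops as the lever goes down.
- guard: The guard over the jig's left end, fixed: grey top plate 120 (x) by 130 (y) mm, 5 mm thick, its top 112 mm above the bench, on posts with clear plastic panels at the sides and the end. Moves with the jig; same origin and axes as the jig; plate from y = 15 to 145 mm. Nothing of the robot may touch it.
- window (a point): Centre of the rectangular window in the guard's top plate, at the height of the plate's top. The window is 88 mm along the jig's x and 76 mm along its y.
- lever_pad (a point): Centre of the top face of the lever's black pad, 34 (x) by 32 (y) mm, right below the middle of the window. Released, it lies 17 mm below the plate's top; fully down it has gone 18 mm lower and 4 mm towards the jig's -y. The lever's pivot lies 56 mm from it towards -y.
- lever (a joint): Angle of the lever, rad: 0 released (up), 0.32 at its lower stop. A spring returns it: about 2 N on the pad starts it, about 5 N holds it at the lower stop.
- case: White plastic case, 92 (x) by 115 (y) by 42 mm high, about 150 g, loose on the bed (12 mm above the bench) between the rails. Origin at the centre of its underside, axes as the jig's. Starts 34 to 59 mm short of the stop; home, its origin is at y = -56 mm in the jig's frame. Push its upright end face on the -y side, 56 mm from its origin, solid from 9 to 42 mm above its underside.
- block_gauge: Steel gauge block with a notch, 60 by 25 by 16 mm, loose on the bench just beyond the guard's left end. Leave alone. Origin at the centre of its underside.
- marker: Marker pen, 130 mm long, 17 mm high, loose on the bench behind the jig's bed. Leave alone. Origin at the centre of its underside.
- knob_cap: Grey plastic knob cap, 23 mm wide, 16 mm high, loose on the bench behind the guard. Leave alone. Origin at the centre of its underside.
There are look-alikes about, which are no part of the job. Of the things that look like the case, the smaller one is meant.

How it is judged:
By the outcome, as a careful person would: the job done as asked, in the order asked, and still so for the second after the job is handed in, while the arm keeps its last pose, push and grip.
It also fails if it takes over 45 s, if anything falls off the work surface, if the arm or the gripper's body presses on something with over 40 N, if the wrist force passes 120 N, or if a joint passes its speed limit or range.

## Working session

There is one attempt and no reset: what is moved stays moved. The work goes in short steps, Python scripts to look and compute and a tool call to move; the robot and the scene stay as the last step left them, time stands still between calls to the robot, and variables do not carry over. Pictures are saved under pics/ and viewed, on a budget of 10 in all, crops included, one or two more only if the job needs it, and the job is handed in when it is done.

Besides the shell and the picture viewer there is one more tool, called after ">>>" by a JSON object that holds its "op" and its "data". apply_moves: Moves the arm, as the interface text tells. Its arguments: {"type":"object","properties":{"plan":{"type":"array"},"hand":{"type":"number"},"force":{"type":"number"}},"required":["plan"]}

```bash
mkdir -p pics; python3 - <<'E'
from station import manip, snapshot, get_calibration, job, spotter
import cv2,numpy as np
for n in ("scene","top"):
    im=snapshot(n); cv2.imwrite(f"pics/{n}0.png",im[:,:,::-1])
    c=get_calibration(n); print(n,c)
    for q in ("press","case","guard"):
        print(q,[(np.round(d["extent"]).tolist(),round(d["score"],2)) for d in spotter.search_frame(n,q)][:4])
    for q in ("press","case","window","lever_pad"):
        print(q,[(np.round(d["xy"],1).tolist(),round(d["score"],2)) for d in spotter.spot_point(n,q)][:4])
o=manip.get_obs();print(o)
E
```

```text
scene {'fx': 442.0243832576564, 'fy': 442.0243832576564, 'cx': 313.9827485630969, 'cy': 198.90151787092924, 'eye': array([0.56404985, 0.753993  , 1.02834065]), 'attitude': array([-0.0380963 , -2.97993235,  0.98063299])}
press [([318.0, 135.0, 46.0, 89.0], 0.91)]
case [([325.0, 132.0, 29.0, 34.0], 0.89), ([233.0, 286.0, 78.0, 64.0], 0.64), ([340.0, 169.0, 12.0, 22.0], 0.48)]
guard [([320.0, 162.0, 49.0, 60.0], 0.58)]
press [([342.3, 185.4], 0.58)]
case [([276.4, 322.0], 0.75), ([338.6, 155.9], 0.66)]
window [([343.9, 180.4], 0.73)]
lever_pad [([345.2, 184.9], 0.44)]
top {'fx': 366.4359978928686, 'fy': 366.4359978928686, 'cx': 314.72396593987094, 'cy': 197.92725768072026, 'eye': array([0.37926141, 0.08098339, 0.93917347]), 'attitude': array([-2.13893387,  2.08334451, -0.18981841])}
press [([324.0, 211.0, 130.0, 46.0], 0.87)]
case [([393.0, 216.0, 48.0, 36.0], 0.57)]
guard [([319.0, 202.0, 58.0, 58.0], 0.56)]
press [([375.8, 233.8], 0.62)]
case [([412.6, 234.4], 0.95), ([216.3, 160.6], 0.91)]
window []
lever_pad [([350.7, 225.3], 0.65)]
{'t': 0.8, 'joint_pos': array([-1.31351823,  0.42608597,  0.0738783 ,  1.60599712, -0.03410929,
        1.11079789, -0.06710848]), 'dq': array([-0.00063772,  0.00039277,  0.00088656, -0.00121258, -0.00073934,
       -0.00179886,  0.00020832]), 'tau': array([-3.53787827e-04, -9.49452066e+01,  3.75630319e+00, -4.63885796e+01,
        1.90012943e-02,  2.06302233e-03, -2.67366255e-05]), 'tcp_pos': array([0.26705401, 0.61988813, 0.23131178]), 'ee_rot': array([-6.34636139e-01, -3.07676792e+00,  3.66700749e-05]), 'contact_force': array([-0.10339309,  0.33293689, -0.20670611]), 'ft_torque': array([-0.01909478,  0.00480128, -0.03187718]), 'width': 0.08555082080940048}
```

View pics/scene0.png

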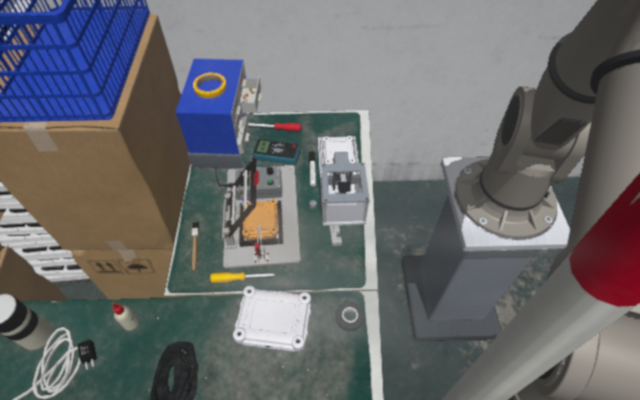

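View pics/top0.png

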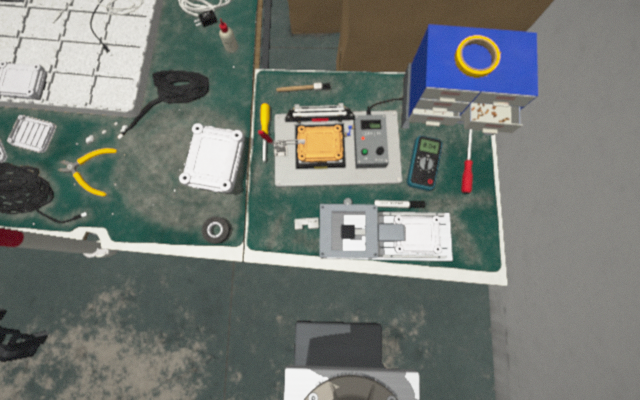

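```bash
cat >h.py <<'E'
import numpy as np,cv2
from scipy.spatial.transform import Rotation as R
from station import manip, snapshot, get_calibration, job, spotter
def ray(n,uv,z):
    c=get_calibration(n);M=R.from_rotvec(c["attitude"]).as_matrix()
    d=M@np.array([(uv[0]-c["cx"])/c["fx"],(uv[1]-c["cy"])/c["fy"],1]);return c["eye"]+d*(z-c["eye"][2])/d[2]
def proj(n,p):
    c=get_calibration(n);M=R.from_rotvec(c["attitude"]).as_matrix()
    q=(np.atleast_2d(p)-c["eye"])@M;return np.c_[c["fx"]*q[:,0]/q[:,2]+c["cx"],c["fy"]*q[:,1]/q[:,2]+c["cy"]]
def crop(n,im,x0,y0,x1,y1,s,f):
    a=cv2.resize(im[y0:y1,x0:x1,::-1],None,fx=s,fy=s,interpolation=cv2.INTER_CUBIC);cv2.imwrite(f,a)
E
python3 - <<'E'
from h import *
t=cv2.imread("pics/top0.png")[:,:,::-1];s=cv2.imread("pics/scene0.png")[:,:,::-1]
a=cv2.resize(t[195:270,305:463,::-1],None,fx=5,fy=5,interpolation=cv2.INTER_CUBIC);cv2.imwrite("pics/c1.png",a)
a=cv2.resize(s[130:250,300:380,::-1],None,fx=5,fy=5,interpolation=cv2.INTER_CUBIC);cv2.imwrite("pics/c2.png",a)
print(ray("top",(348.5,232),.095),ray("top",(350.7,225.3),.095),ray("scene",(345.2,184.9),.095),ray("top",(412.6,234.4),.012),ray("scene",(338.6,155.9),.012),ray("top",(375.8,233.8),0))
E
```

```text
[0.46825048 0.01713692 0.095     ] [0.4838874  0.01221085 0.095     ] [0.46562381 0.02082244 0.095     ] [ 0.47518108 -0.15052865  0.012     ] [ 0.46964076 -0.15835729  0.012     ] [ 0.47548737 -0.05980924  0.        ]
```

View pics/c1.png

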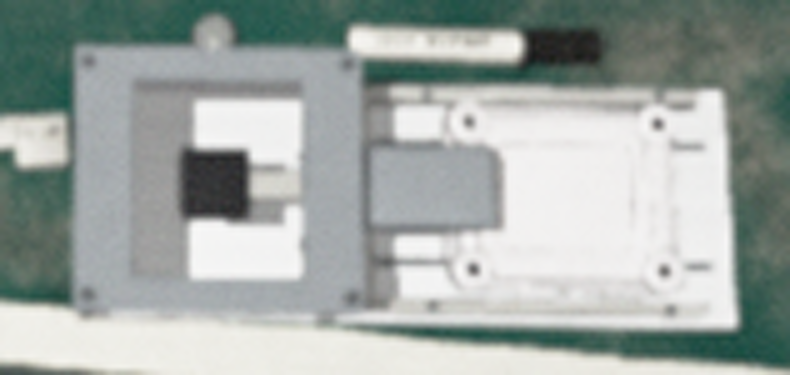

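View pics/c2.png

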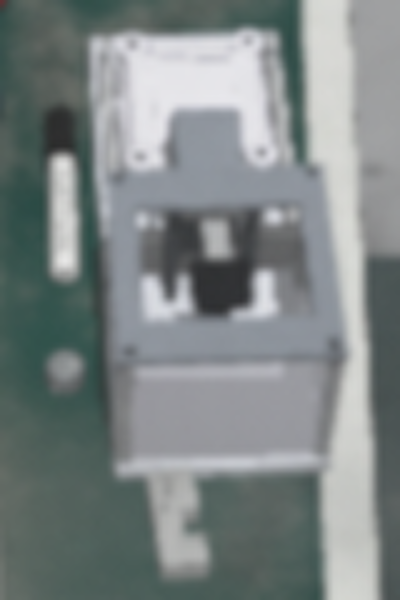

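```bash
cat > fit.py <<'E'
from h import *
from scipy.optimize import least_squares
P=[(-60,15,112),(60,15,112),(60,145,112),(-60,145,112),(-44,42,112),(44,42,112),(44,118,112),(-44,118,112)]
P=np.array(P)/1e3
# top image: up=+x, left=+y
T=np.array([(362,312),(364,45),(75,45),(75,312),(303,280),(303,80),(133,80),(133,280)])/5+[305,195]
# scene: left=+x, down=+y
S=np.array([(325,165),(115,165),(108,360),(348,357),(302,207),(138,207),(142,319),(312,318)])/5+[300,130]
B=np.array([(60,-185,12),(-60,-185,12)])/1e3; TB=np.array([(723,90),(738,328)])/5+[305,195]
def W(q,p): return np.c_[R.from_euler('z',q[2]).apply(p)]+[q[0],q[1],0]
def res(q):
    Q=P.copy();Q[4:,1]+=q[3]
    return np.r_[(proj("top",W(q,Q))-T).ravel(),(proj("scene",W(q,Q))-S).ravel(),(proj("top",W(q,B))-TB).ravel()]
if __name__=="__main__":
    r=least_squares(res,[.475,-.06,0,0],loss="soft_l1",f_scale=.5);q=r.x;print(q);print(np.round(res(q).reshape(-1,2),1).tolist())
    print("pad",W(q,np.array([[0,.080+q[3],.095]])))
    # case end face, top edge at z=.054
    for u in [(683,200),(655,110),(662,290)]:
        w=ray("top",np.array(u)/5+[305,195],.054);print((R.from_euler('z',-q[2]).apply(w-[q[0],q[1],0])).round(4))
    for u in [(133,33),(250,33)]:
        w=ray("scene",np.array(u)/5+[300,130],.054);print((R.from_euler('z',-q[2]).apply(w-[q[0],q[1],0])).round(4))
E
python3 fit.py
```

```text
[ 0.46998943 -0.06107662  0.01159944  0.00050059]
[[0.2, 0.8], [-1.1, 1.1], [-0.1, 0.3], [-0.9, -0.1], [-0.5, -0.2], [-0.9, 0.8], [-0.2, 0.4], [-0.5, -0.8], [-0.8, -1.7], [-2.4, -0.4], [1.2, -1.2], [-0.2, -2.0], [-1.1, -2.3], [-0.7, -1.3], [0.1, -1.4], [-0.2, -2.2], [-0.1, 0.0], [-0.4, 0.2]]
pad [[0.46905569 0.01941855 0.095     ]]
[-0.0005 -0.1484  0.054 ]
[ 0.043  -0.1371  0.054 ]
[-0.0435 -0.1362  0.054 ]
[ 0.0341 -0.1399  0.054 ]
[-0.0374 -0.1371  0.054 ]
```

>>> {"op": "apply_moves", "data": {"plan": [{"tx": 2.5, "ty": -4, "tz": 0.5, "wz": -0.07}, {"tx": 5, "ty": -8, "tz": 1, "wz": -0.14}, {"tx": 8, "ty": -12, "tz": 1.5, "wz": -0.22}, {"tx": 11, "ty": -16, "tz": 2, "wz": -0.3}, {"tx": 14, "ty": -20, "tz": 2, "wz": -0.37}, {"tx": 17, "ty": -24, "tz": 2, "wz": -0.44}, {"tx": 20, "ty": -28, "tz": 2, "wz": -0.5}, {"tx": 22, "ty": -32, "tz": 2, "wz": -0.56}], "hand": -1}}

```text
invalid input at $.plan[0]: expected keys tx, ty, tz, wx, wy, wz
```

>>> {"op": "apply_moves", "data": {"plan": [{"tx": 2.5, "ty": -4, "tz": 0.5, "wx": 0, "wy": 0, "wz": -0.07}, {"tx": 5, "ty": -8, "tz": 1, "wx": 0, "wy": 0, "wz": -0.14}, {"tx": 8, "ty": -12, "tz": 1.5, "wx": 0, "wy": 0, "wz": -0.22}, {"tx": 11, "ty": -16, "tz": 2, "wx": 0, "wy": 0, "wz": -0.3}, {"tx": 14, "ty": -20, "tz": 2, "wx": 0, "wy": 0, "wz": -0.37}, {"tx": 17, "ty": -24, "tz": 2, "wx": 0, "wy": 0, "wz": -0.44}, {"tx": 20, "ty": -28, "tz": 2, "wx": 0, "wy": 0, "wz": -0.5}, {"tx": 22, "ty": -32, "tz": 2, "wx": 0, "wy": 0, "wz": -0.56}], "hand": -1}}

```text
t: 1.6
tcp_pos: [0.4887, 0.2979, 0.2516]
ee_rot: [1.465, 2.779, 0.001]
contact_force: [0.5, -0.4, 0.2]
width: -0.0001
```

>>> {"op": "apply_moves", "data": {"plan": [{"tx": 0, "ty": -4, "tz": 0, "wx": 0, "wy": 0, "wz": -0.04}, {"tx": 0, "ty": -8, "tz": 0, "wx": 0, "wy": 0, "wz": -0.1}, {"tx": 0, "ty": -12, "tz": 0, "wx": 0, "wy": 0, "wz": -0.16}, {"tx": 0, "ty": -16, "tz": 0, "wx": 0, "wy": 0, "wz": -0.22}, {"tx": 0, "ty": -20, "tz": 0, "wx": 0, "wy": 0, "wz": -0.28}, {"tx": 0, "ty": -24, "tz": 0, "wx": 0, "wy": 0, "wz": -0.34}, {"tx": 0, "ty": -28, "tz": 0, "wx": 0, "wy": 0, "wz": -0.4}, {"tx": 0, "ty": -32, "tz": 0, "wx": 0, "wy": 0, "wz": -0.46}]}}

```text
t: 2.4
tcp_pos: [0.4869, -0.0217, 0.2516]
ee_rot: [2.059, 2.373, 0.001]
contact_force: [1.2, -0.2, 0.8]
width: 0.0
```

```bash
python3 - <<'E'
from h import *
o=manip.get_obs();print(o["t"],o["tcp_pos"],o["joint_pos"].round(2));print(R.from_rotvec(o["ee_rot"]).as_matrix().round(3))
E
```

```text
2.4 [ 0.48687347 -0.02167234  0.25159056] [-0.63  0.09  0.58  2.02 -0.06  1.05  0.13]
[[-0.141  0.99   0.001]
 [ 0.99   0.141  0.001]
 [ 0.     0.001 -1.   ]]
```

>>> {"op": "apply_moves", "data": {"plan": [{"tx": 0, "ty": -4, "tz": 0, "wx": 0, "wy": 0, "wz": -0.03}, {"tx": 0, "ty": -8, "tz": 0, "wx": 0, "wy": 0, "wz": -0.06}, {"tx": -0.5, "ty": -12, "tz": 0, "wx": 0, "wy": 0, "wz": -0.09}, {"tx": -1, "ty": -16, "tz": 0, "wx": 0, "wy": 0, "wz": -0.13}, {"tx": -1.5, "ty": -20, "tz": 0, "wx": 0, "wy": 0, "wz": -0.13}, {"tx": -1.5, "ty": -24.4, "tz": 0, "wx": 0, "wy": 0, "wz": -0.13}, {"tx": -1.5, "ty": -24.4, "tz": -3, "wx": 0, "wy": 0, "wz": -0.13}, {"tx": -1.5, "ty": -24.4, "tz": -6, "wx": 0, "wy": 0, "wz": -0.13}]}}

```text
t: 3.2
tcp_pos: [0.4722, -0.2658, 0.1911]
ee_rot: [2.207, 2.233, 0.001]
contact_force: [0.7, 2.0, 0.1]
width: -0.0001
```

```bash
python3 - <<'E'
from h import *
im=snapshot("top");crop(0,im,305,175,463,290,5,"pics/c3.png")
o=manip.get_obs();print(o["t"],o["tcp_pos"],o["joint_pos"].round(2),o["contact_force"])
E
```

```text
3.25 [ 0.47026692 -0.26364235  0.18643978] [-0.21  0.31  0.74  1.99 -0.26  0.94  0.67] [-4.06682955  3.05659841 -6.5994935 ]
```

View pics/c3.png

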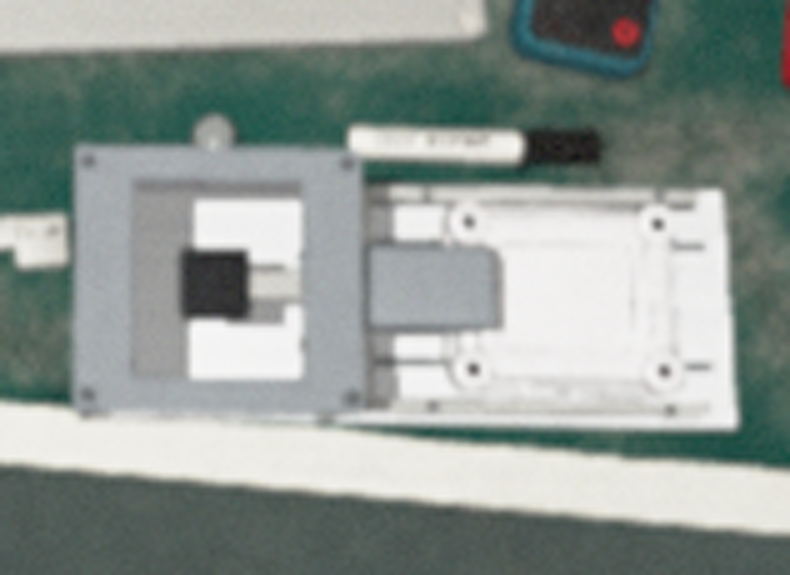

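>>> {"op": "apply_moves", "data": {"plan": [{"tx": 0, "ty": 0, "tz": -3, "wx": 0, "wy": 0, "wz": 0}, {"tx": 0, "ty": 0, "tz": -6, "wx": 0, "wy": 0, "wz": 0}, {"tx": 0, "ty": 0, "tz": -9, "wx": 0, "wy": 0, "wz": 0}, {"tx": 0, "ty": 0, "tz": -12, "wx": 0, "wy": 0, "wz": 0}, {"tx": 0, "ty": 0, "tz": -14, "wx": 0, "wy": 0, "wz": 0}, {"tx": 0, "ty": 0, "tz": -15.5, "wx": 0, "wy": 0, "wz": 0}, {"tx": 0, "ty": 0, "tz": -15.5, "wx": 0, "wy": 0, "wz": 0}]}}

```text
t: 3.95
tcp_pos: [0.4717, -0.2637, 0.0354]
ee_rot: [-2.204, -2.236, 0.001]
contact_force: [-0.5, 0.2, -0.0]
width: 0.0002
```

```bash
python3 - <<'E'
from h import *
im=snapshot("top");crop(0,im,355,175,513,290,5,"pics/c4.png")
o=manip.get_obs();print(o["t"],o["tcp_pos"],o["joint_pos"].round(2),o["contact_force"])
E
```

```text
4.0 [ 0.47210945 -0.26407044  0.03643122] [-0.06  0.54  0.57  2.08 -0.48  0.65  0.85] [-0.72623661 -0.58048032 -0.12524355]
```

View pics/c4.png

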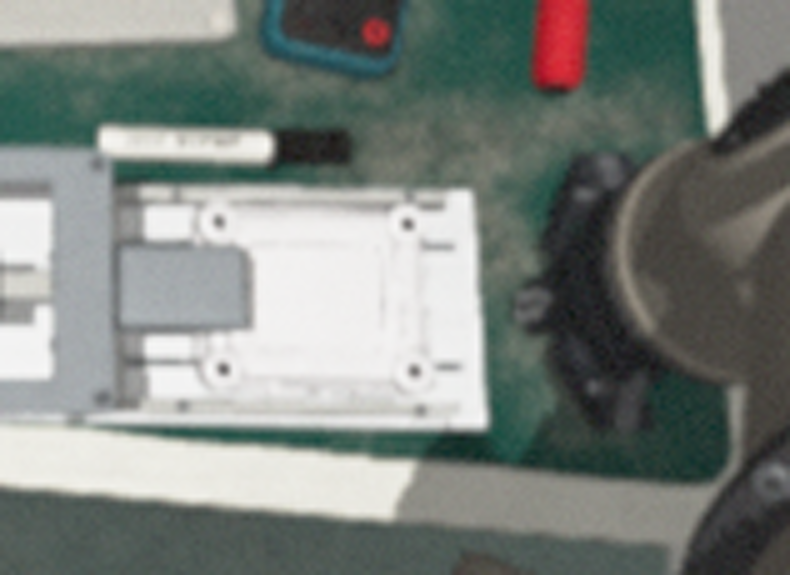

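>>> {"op": "apply_moves", "data": {"plan": [{"tx": 0, "ty": 1.5, "tz": 0, "wx": 0, "wy": 0, "wz": 0}, {"tx": 0, "ty": 2.5, "tz": 0, "wx": 0, "wy": 0, "wz": 0}, {"tx": 0, "ty": 3.2, "tz": 0, "wx": 0, "wy": 0, "wz": 0}, {"tx": 0, "ty": 3.7, "tz": 0, "wx": 0, "wy": 0, "wz": 0}, {"tx": 0, "ty": 4.2, "tz": 0, "wx": 0, "wy": 0, "wz": 0}, {"tx": 0, "ty": 4.7, "tz": 0, "wx": 0, "wy": 0, "wz": 0}, {"tx": 0, "ty": 5.2, "tz": 0, "wx": 0, "wy": 0, "wz": 0}, {"tx": 0, "ty": 5.7, "tz": 0, "wx": 0, "wy": 0, "wz": 0}]}}

```text
t: 4.8
tcp_pos: [0.4721, -0.207, 0.0364]
ee_rot: [2.206, 2.236, -0.0]
contact_force: [0.2, -1.3, 1.6]
width: 0.0001
```

>>> {"op": "apply_moves", "data": {"plan": [{"tx": 0, "ty": 0.4, "tz": 0, "wx": 0, "wy": 0, "wz": 0}, {"tx": 0, "ty": 0.8, "tz": 0, "wx": 0, "wy": 0, "wz": 0}, {"tx": 0, "ty": 1.2, "tz": 0, "wx": 0, "wy": 0, "wz": 0}, {"tx": 0, "ty": 1.5, "tz": 0, "wx": 0, "wy": 0, "wz": 0}, {"tx": -0.1, "ty": 1.7, "tz": 0, "wx": 0, "wy": 0, "wz": 0}, {"tx": -0.1, "ty": 1.7, "tz": 0, "wx": 0, "wy": 0, "wz": 0}]}}

```text
t: 5.4
tcp_pos: [0.4709, -0.1897, 0.0362]
ee_rot: [-2.205, -2.237, -0.0]
contact_force: [0.6, -0.0, -1.1]
width: 0.0001
```

>>> {"op": "apply_moves", "data": {"plan": [{"tx": 0, "ty": 0.15, "tz": 0, "wx": 0, "wy": 0, "wz": 0}, {"tx": 0, "ty": 0.3, "tz": 0, "wx": 0, "wy": 0, "wz": 0}, {"tx": 0, "ty": 0.45, "tz": 0, "wx": 0, "wy": 0, "wz": 0}, {"tx": 0, "ty": 0.6, "tz": 0, "wx": 0, "wy": 0, "wz": 0}]}}

```text
t: 5.8
tcp_pos: [0.471, -0.184, 0.0363]
ee_rot: [-2.206, -2.237, 0.0]
contact_force: [0.3, -2.3, -0.3]
width: -0.0001
```

```bash
python3 - <<'E'
from h import *
im=snapshot("top");crop(0,im,340,175,498,290,5,"pics/c5.png")
o=manip.get_obs();print(o["t"],o["tcp_pos"],o["contact_force"])
E
```

```text
5.85 [ 0.47115463 -0.18399936  0.03629346] [ 0.43330016 -1.86807669 -0.78216673]
```

View pics/c5.png

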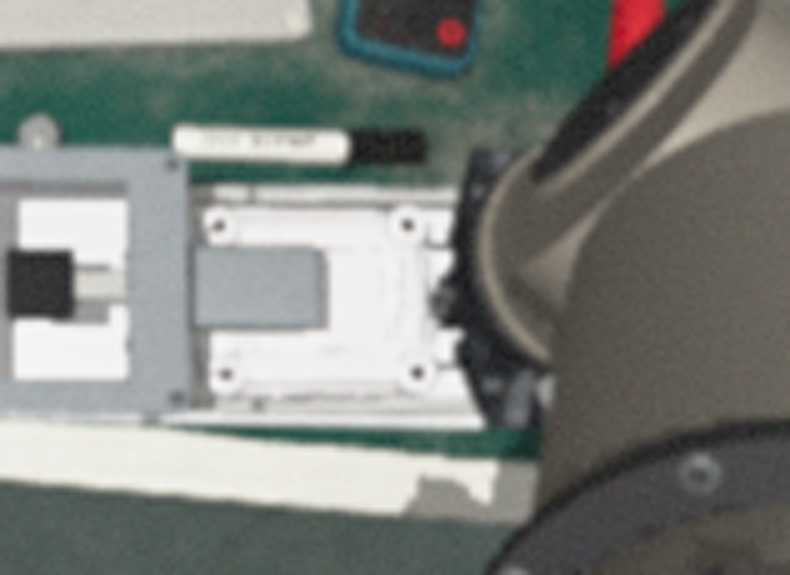

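>>> {"op": "apply_moves", "data": {"plan": [{"tx": 0, "ty": 0.1, "tz": 0, "wx": 0, "wy": 0, "wz": 0}, {"tx": 0, "ty": 0.2, "tz": 0, "wx": 0, "wy": 0, "wz": 0}, {"tx": 0, "ty": 0.2, "tz": 0, "wx": 0, "wy": 0, "wz": 0}]}}

```text
t: 6.15
tcp_pos: [0.4717, -0.1836, 0.0366]
ee_rot: [2.205, 2.234, -0.0]
contact_force: [2.1, -9.2, 0.1]
width: 0.0
```

>>> {"op": "apply_moves", "data": {"plan": [{"tx": 0, "ty": 0.1, "tz": 0, "wx": 0, "wy": 0, "wz": 0}, {"tx": 0, "ty": 0.2, "tz": 0, "wx": 0, "wy": 0, "wz": 0}, {"tx": 0, "ty": 0.2, "tz": 0, "wx": 0, "wy": 0, "wz": 0}]}}

```text
t: 6.45
tcp_pos: [0.4723, -0.1833, 0.037]
ee_rot: [2.205, 2.231, -0.001]
contact_force: [2.9, -17.6, -0.7]
width: 0.0001
```

>>> {"op": "apply_moves", "data": {"plan": [{"tx": 0, "ty": -1.5, "tz": 0, "wx": 0, "wy": 0, "wz": 0}, {"tx": 0, "ty": -4, "tz": 0, "wx": 0, "wy": 0, "wz": 0}, {"tx": 0, "ty": -5, "tz": 2, "wx": 0, "wy": 0, "wz": 0}, {"tx": 0, "ty": -5, "tz": 6, "wx": 0, "wy": 0, "wz": 0}, {"tx": 0, "ty": -5, "tz": 10, "wx": 0, "wy": 0, "wz": 0}, {"tx": 0, "ty": -5, "tz": 14, "wx": 0, "wy": 0, "wz": 0}, {"tx": 0, "ty": -5, "tz": 17, "wx": 0, "wy": 0, "wz": 0}, {"tx": 0, "ty": -5, "tz": 17, "wx": 0, "wy": 0, "wz": 0}]}}

```text
t: 7.25
tcp_pos: [0.4727, -0.2307, 0.2099]
ee_rot: [2.203, 2.234, 0.006]
contact_force: [-0.1, 0.2, 0.1]
width: -0.0003
```

>>> {"op": "apply_moves", "data": {"plan": [{"tx": 0, "ty": 3, "tz": 0, "wx": 0, "wy": 0, "wz": 0}, {"tx": 0, "ty": 7, "tz": 0, "wx": 0, "wy": 0, "wz": 0}, {"tx": 0, "ty": 11, "tz": 0, "wx": 0, "wy": 0, "wz": 0}, {"tx": 0, "ty": 15, "tz": 0, "wx": 0, "wy": 0, "wz": 0}, {"tx": 0, "ty": 19, "tz": 0, "wx": 0, "wy": 0, "wz": 0}, {"tx": 0, "ty": 22.5, "tz": 0, "wx": 0, "wy": 0, "wz": 0}, {"tx": 0, "ty": 25, "tz": 0, "wx": 0, "wy": 0, "wz": 0}, {"tx": 0, "ty": 25, "tz": 0, "wx": 0, "wy": 0, "wz": 0}]}}

```text
t: 8.05
tcp_pos: [0.4707, 0.0233, 0.2058]
ee_rot: [-2.2, -2.242, 0.001]
contact_force: [-0.5, -0.3, -0.2]
width: -0.0001
```

```bash
python3 - <<'E'
from h import *
im=snapshot("scene");crop(0,im,290,110,390,230,5,"pics/c6.png")
o=manip.get_obs();print(o["t"],o["tcp_pos"],o["contact_force"],o["joint_pos"].round(2))
E
```

```text
8.1 [0.47064366 0.02131923 0.20583435] [ 0.6837779  -0.61449285 -0.21554733] [-0.78  0.13  0.66  2.1  -0.09  0.94 -0.05]
```

View pics/c6.png

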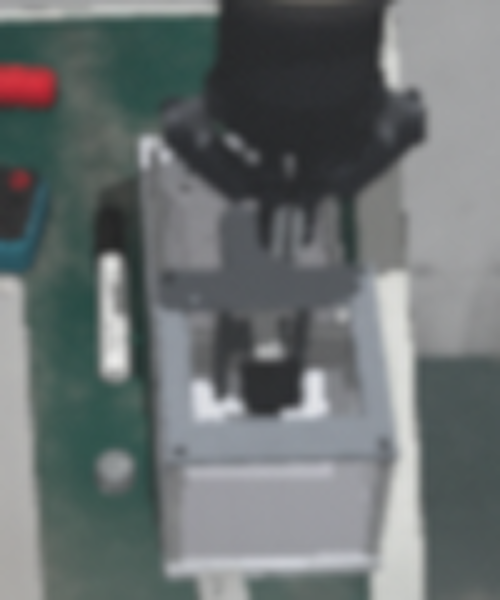

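>>> {"op": "apply_moves", "data": {"plan": [{"tx": -0.15, "ty": -0.3, "tz": -1, "wx": 0, "wy": 0, "wz": 0}, {"tx": -0.15, "ty": -0.3, "tz": -3, "wx": 0, "wy": 0, "wz": 0}, {"tx": -0.15, "ty": -0.3, "tz": -5, "wx": 0, "wy": 0, "wz": 0}, {"tx": -0.15, "ty": -0.3, "tz": -7, "wx": 0, "wy": 0, "wz": 0}, {"tx": -0.15, "ty": -0.3, "tz": -8.5, "wx": 0, "wy": 0, "wz": 0}, {"tx": -0.15, "ty": -0.3, "tz": -9.5, "wx": 0, "wy": 0, "wz": 0}, {"tx": -0.15, "ty": -0.3, "tz": -9.5, "wx": 0, "wy": 0, "wz": 0}]}}

```text
t: 8.8
tcp_pos: [0.4686, 0.0156, 0.11]
ee_rot: [-2.207, -2.235, 0.004]
contact_force: [0.0, 0.3, -0.6]
width: 0.0002
```

```bash
python3 - <<'E'
from h import *
im=snapshot("scene");crop(0,im,300,130,380,230,6,"pics/c7.png")
o=manip.get_obs();print(o["t"],o["tcp_pos"],o["contact_force"],(proj("scene",o["tcp_pos"])-[300,130])*6)
E
```

```text
8.85 [0.46917705 0.01582797 0.11084799] [ 0.20577507 -0.43183511 -0.58008073] [[264.36076625 298.63050962]]
```

View pics/c7.png

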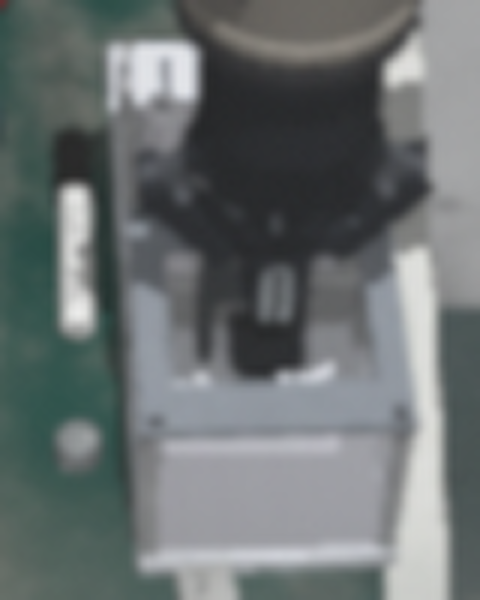

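>>> {"op": "apply_moves", "data": {"plan": [{"tx": 0, "ty": 0.2, "tz": -0.8, "wx": 0, "wy": 0, "wz": 0}, {"tx": 0, "ty": 0.2, "tz": -1.4, "wx": 0, "wy": 0, "wz": 0}, {"tx": 0, "ty": 0.2, "tz": -1.9, "wx": 0, "wy": 0, "wz": 0}, {"tx": 0, "ty": 0.1, "tz": -2.4, "wx": 0, "wy": 0, "wz": 0}, {"tx": 0, "ty": 0, "tz": -2.8, "wx": 0, "wy": 0, "wz": 0}, {"tx": 0, "ty": 0, "tz": -3.2, "wx": 0, "wy": 0, "wz": 0}, {"tx": 0, "ty": 0, "tz": -3.2, "wx": 0, "wy": 0, "wz": 0}]}}

```text
t: 9.55
tcp_pos: [0.47, 0.0169, 0.0795]
ee_rot: [-2.206, -2.237, -0.001]
contact_force: [-3.5, 5.1, 20.8]
width: -0.0
```

>>> {"op": "apply_moves", "data": {"plan": [{"tx": 0, "ty": 0, "tz": -0.1, "wx": 0, "wy": 0, "wz": 0}, {"tx": 0, "ty": 0, "tz": -0.1, "wx": 0, "wy": 0, "wz": 0}, {"tx": 0, "ty": 0, "tz": -0.1, "wx": 0, "wy": 0, "wz": 0}]}}

```text
t: 9.85
tcp_pos: [0.4701, 0.017, 0.0791]
ee_rot: [-2.206, -2.236, -0.002]
contact_force: [-6.6, 3.9, 29.7]
width: 0.0001
```

```bash
python3 - <<'E'
from h import *
im=snapshot("scene");im2=snapshot("top")
a=cv2.resize(im[130:230,300:380,::-1],None,fx=4,fy=4,interpolation=cv2.INTER_CUBIC)
b=cv2.resize(im2[180:280,300:410,::-1],None,fx=4,fy=4,interpolation=cv2.INTER_CUBIC)
cv2.imwrite("pics/c8.png",np.hstack([a,b]))
for i in range(1):
    o=manip.get_obs();print(o["t"],o["tcp_pos"],o["contact_force"],o["ft_torque"])
E
```

```text
9.95 [0.47011618 0.0169836  0.07909237] [-6.5904481   4.39243413 30.44269632] [ 0.58433632  1.46727407 -0.08674735]
```

View pics/c8.png

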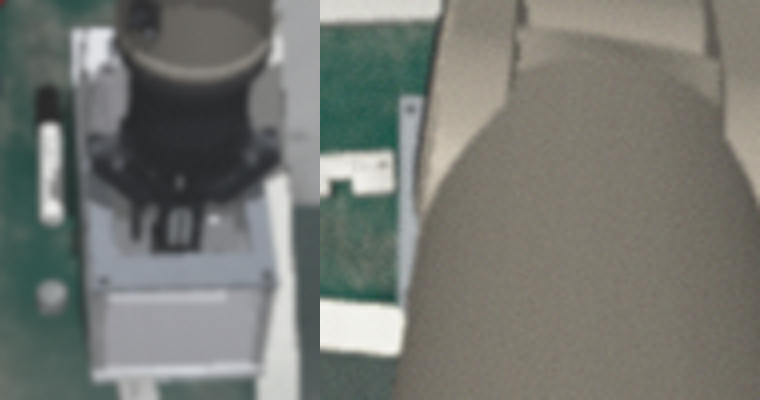

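>>> {"op": "apply_moves", "data": {"plan": [{"tx": 0, "ty": 0, "tz": 0.1, "wx": 0, "wy": 0, "wz": 0}, {"tx": 0, "ty": 0, "tz": 0.1, "wx": 0, "wy": 0, "wz": 0}, {"tx": 0, "ty": 0, "tz": 0.1, "wx": 0, "wy": 0, "wz": 0}]}}

```text
t: 10.25
tcp_pos: [0.47, 0.017, 0.0797]
ee_rot: [2.206, 2.237, 0.001]
contact_force: [-3.2, 3.8, 16.1]
width: 0.0
```

```bash
python3 -c "
from h import *
snapshot('scene');o=manip.get_obs();print(o['t'],o['tcp_pos'],o['contact_force'],o['ft_torque'],o['dq'].round(4));print(job.finish_job())"
```

```text
10.3 [0.46998214 0.01698589 0.07966397] [-2.56842432  3.12140536 16.73310634] [0.69319764 0.65144261 0.00656277] [-0.0002  0.0022  0.0015 -0.0019 -0.0006  0.0003 -0.0005]
the job is handed in; nothing more can be done
None
```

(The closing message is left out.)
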